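Touch-test one glazed tile on the spring rack

TASK

Check whether the dark brown glazed test tile is dry: touch it lightly from above with the fingertips so that its springy slat gives a little, rest there for a second, then withdraw. Do not press the slat down to its stop, do not lift or drag the tile, and do not touch the other two tiles or the things standing round the rack.

Things in the scene. Friction and masses are not known exactly. Their poses are not given: they have to be found in the camera images.
- tile_brown: the tile to touch: glaze test tile with dark brown glaze on one half and bare buff clay on the other (either half may be touched), 62x38x8 mm (own x, y, z; 8 mm thick), about 35 g, lying loose and flat on one slat of the rack, long side along the slat; origin at the centre of its underside. Which tile lies on which slat varies.
- tile_green: tile with grey-green glaze, to be left alone, 62x38x8 mm (own x, y, z; 8 mm thick), about 35 g, lying loose and flat on one slat of the rack, long side along the slat; origin at the centre of its underside. Which tile lies on which slat varies.
- tile_yellow: tile with ochre-yellow glaze, to be left alone, 62x38x8 mm (own x, y, z; 8 mm thick), about 35 g, lying loose and flat on one slat of the rack, long side along the slat; origin at the centre of its underside. Which tile lies on which slat varies.
- rack: fixed rack: wooden base 200x270x16 mm (own x, y, z), origin at the centre of its underside. A clamp rail along y (x +59 to +91 mm, top 59 mm up) holds three springy steel slats that run to free ends at x = -107 mm; black rubber strip under the ends. One tile lies on each slat, its centre near x = -60 mm, its top 56 mm above the bench; about 47 mm are free between tiles.
- slat0 (a joint): bend of the rack's slat at rack y = -85 mm (34 mm wide, 3 mm thick, top 48 mm above the bench at rest), about a line at rack x = +60 mm; rad, 0 at rest, grows as it is pressed down, stop at 0.13. Pressed at the tile's centre it gives about 1.3 mm per newton, reaches its stop after some 15 mm (11 to 13 N), and springs back when let go
- slat1 (a joint): bend of the rack's slat at rack y = 0 mm (34 mm wide, 3 mm thick, top 48 mm above the bench at rest), about a line at rack x = +60 mm; rad, 0 at rest, grows as it is pressed down, stop at 0.13. Pressed at the tile's centre it gives about 1.3 mm per newton, reaches its stop after some 15 mm (11 to 13 N), and springs back when let go
- slat2 (a joint): bend of the rack's slat at rack y = +85 mm (34 mm wide, 3 mm thick, top 48 mm above the bench at rest), about a line at rack x = +60 mm; rad, 0 at rest, grows as it is pressed down, stop at 0.13. Pressed at the tile's centre it gives about 1.3 mm per newton, reaches its stop after some 15 mm (11 to 13 N), and springs back when let go
- cone_pack: clay pat with three slim upright cones, 31x76x62 mm (x, y, z), loose, left alone; origin at the centre of its underside
- test_cup: small terracotta cup, 62 mm across, 53 mm high, loose, left alone; origin at the centre of its underside
- brush: thin brush lying behind the rack, 18x219x14 mm (long along its y), loose, left alone; origin under its centre
- sprig_mould: white plaster block with a flower in its top, 50x62x26 mm, loose, left alone; origin at the centre of its underside
Things that resemble listed ones, but are neither listed nor needed, are in the scene too. What is shaped like the tile_brown but orange is not meant.

How it is judged:
By the outcome, as a careful person would: the job done as asked, in the order asked, and still so for the second after the job is handed in, with the robot touching nothing.
It also fails if it takes over 30 s, if anything falls off the work surface, if the arm or the gripper's body presses on something with over 40 N, if the wrist force passes 120 N, or if a joint passes its speed limit or range.

ROBOT

A 7-joint arm with a two-finger parallel gripper is mounted at the origin on a cart in front of the work surface, level with it; the furniture and walls round the work are solid. World frame = base frame: x ahead of the robot, y to its left, z up, the work surface at z = 0. Lengths are in m, angles in rad, forces in N, time in s.
With the tool pointing down it reaches from about 0.425 to 0.825 m from the base axis. Payload 3.6 kg.
Tool frame: the origin (TCP) lies where the fingers leave the gripper's body, on its centre line; the fingertips stand 73 mm ahead of it and the grasp point (between the pads) lies 54 mm ahead of it; x points along the fingers, y is the direction in which the jaws open and shut, and the axes are right-handed (so a half turn about x gives the same grasp; the last joint's range is limited). The gripper opens to 85 mm and grips with 20 to 120 N. Pads are 22 mm wide; open, the fingers measure 114 mm over their backs; the gripper's body (76 mm by 85 mm) begins 54 mm behind the grasp point. The pads swing forward as they close: fully open they stand 13 mm farther back than shut.
Start: joints at [-1.343, 0.615, -0.013, 1.423, 0.008, 1.103, -0.04], TCP at [0.164, 0.629, 0.304] pointing down, gripper open.
Joint ranges: [-3.12, 3.12], [-0.3, 2.06], [-1.34, 1.32], [0.26, 2.42], [-1.36, 4.5], [0.01, 1.98], [-2.84, 2.84]. Speed limits (rad/s): [2.79, 2.79, 3.14, 3.14, 3.14, 3.14, 3.14].

INTERFACE

Orientations are given as a unit quaternion [x, y, z, w].
In Python, from station import arm, snapshot, camera_info, ticket gives the robot as it stands. Calls block until the motion is done:
- arm.movep(position, orientation): joint-space move of the TCP to a pose.
- arm.line_to(position, velocity=0.15, ori=None): straight line of the TCP; ori=None keeps the orientation; velocity is the mean speed in m/s.
- arm.move_j(angles): joint-space move.
- arm.move_gripper(opening, effort=None): opening from 0.0 (shut) to 1.0 (fully open); effort is the grip in N (None keeps the last); returns when the fingers have stopped.
- arm.pause(seconds).
- arm.ik(position, orientation): joint angles nearest the present ones, or None.
- snapshot(name): name is "scene" or "top"; returns the picture (480x640x3 uint8, blue, green, red); there is no depth.
- camera_info(name): a dict with "fx", "fy", "cx", "cy" (pixels), "dist_coeffs" ([k1, k2, p1, p2, k3] as OpenCV has them; the pictures are not rectified), "R" (3x3) and "t" (3): a world point X has camera coordinates R X + t. Camera axes: x right, y down, z forward; pixel columns grow to the right and rows downward; lengths in m; the calibration is good to about 2 mm. A picture is of the moment at which its call begins. camera_info takes no time and is no camera call.
A pose or a line that the arm cannot do raises arm.MotionError and nothing moves.
- ticket.finish_job(): hands the job in, once; it reports no verdict.
Readings, each from a call of its own:
- arm.read_time(): time.
- arm.read_joint_positions(): joint angles.
- arm.read_dq(): joint speeds.
- arm.read_effort(): joint torques, N m.
- arm.read_tool_pos(): TCP position.
- arm.read_eef_rot(): TCP orientation.
- arm.read_ft_force(): force on the tool from outside, world axes, zero at the start.
- arm.read_wrist_torque(): the same for the moment, N m.
- arm.read_opening(): opening from 0.0 (shut) to 1.0 (fully open).
Only numpy, scipy, OpenCV 4.12 (cv2) and the standard library are available. Lean on these libraries where they do the work, as an engineer would, in place of code of your own. Each camera call takes 0.05 s, during which the arm holds its last target. There are 200 camera calls.

## Working session

There is one attempt and no reset: what is moved stays moved. The work goes in short steps, each a Python script; the robot and the scene stay as the last script left them, time stands still between calls to the robot, and variables do not carry over. Pictures are saved under pics/ and viewed, about 8 in all and at most 12, crops included, and the job is handed in when it is done.

```bash
mkdir -p pics
python3 - <<'E'
from station import arm,snapshot,camera_info
import cv2
for n in("scene","top"):
    cv2.imwrite(f"pics/{n}0.png",snapshot(n)); print(camera_info(n))
print(arm.read_tool_pos(),arm.read_eef_rot(),arm.read_opening(),arm.read_time(),arm.read_ft_force())
E
```

```text
{'fx': 479.702231078748, 'fy': 479.702231078748, 'cx': 317.394602658561, 'cy': 242.318846113786, 'dist_coeffs': array([-0.02026467,  0.        ,  0.        ,  0.        ,  0.        ]), 'R': array([[ 0.87246358, -0.48865819,  0.00452589],
       [-0.28452105, -0.51547787, -0.80828852],
       [ 0.3973098 ,  0.70391458, -0.58876921]]), 't': array([-0.49181606,  0.21614834,  0.77363143])}
{'fx': 499.8590023688113, 'fy': 499.8590023688113, 'cx': 324.9969494162678, 'cy': 235.3381383250608, 'dist_coeffs': array([-0.12133088,  0.        ,  0.        ,  0.        ,  0.        ]), 'R': array([[ 0.02670914, -0.99963817, -0.00318588],
       [-0.99170044, -0.02609583, -0.12589379],
       [ 0.1257651 ,  0.00652195, -0.99203861]]), 't': array([0.00206531, 0.56598063, 0.85621986])}
[0.16367933 0.62851815 0.30283883] [ 0.08898908  0.70147901 -0.09062811  0.70128075] 0.9991265397559514 0.1 [-0.73306834  0.27587722  0.28996633]
```

View pics/scene0.png

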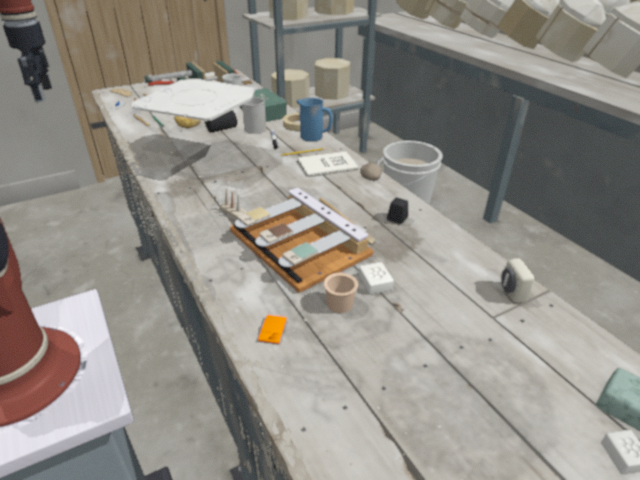

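View pics/top0.png

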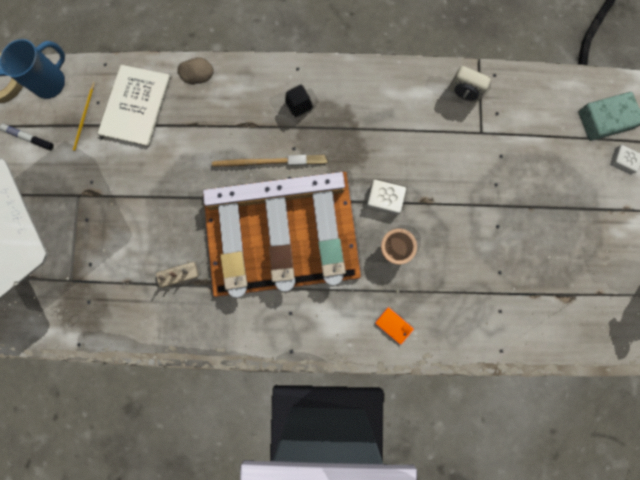

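The top view shows the brown tile on the middle slat: brown half near (280,257), buff half near (282,274). A white board on the left seems to be raised above the bench. I'll measure the tile and rack, and the board's height.

```bash
cat > h.py <<'E'
import numpy as np,cv2
from station import arm,snapshot,camera_info
def ray(n,uv):
    c=camera_info(n);K=np.array([[c['fx'],0,c['cx']],[0,c['fy'],c['cy']],[0,0,1]])
    p=cv2.undistortPoints(np.array([[uv]],float),K,np.array(c['dist_coeffs']))[0,0]
    return -c['R'].T@c['t'], c['R'].T@np.array([p[0],p[1],1])
def onz(n,uv,z):
    o,d=ray(n,uv); return o+d*(z-o[2])/d[2]
def two(a,b):
    o1,d1=ray("scene",a);o2,d2=ray("top",b)
    s=np.linalg.lstsq(np.c_[d1,-d2],o2-o1,rcond=None)[0]
    p,q=o1+s[0]*d1,o2+s[1]*d2
    return (p+q)/2,np.linalg.norm(p-q)
def proj(n,X):
    c=camera_info(n);K=np.array([[c['fx'],0,c['cx']],[0,c['fy'],c['cy']],[0,0,1]])
    return cv2.projectPoints(np.array([X],float),cv2.Rodrigues(c['R'])[0],c['t'],K,np.array(c['dist_coeffs']))[0].ravel()
E
python3 - <<'E'
from h import *
np.set_printoptions(precision=4,suppress=True)
t=cv2.imread("pics/top0.png");s=cv2.imread("pics/scene0.png")
def blob(im,lo,hi,box):
    x0,y0,x1,y1=box;m=cv2.inRange(cv2.cvtColor(im[y0:y1,x0:x1],cv2.COLOR_BGR2HSV),lo,hi)
    n,_,st,ce=cv2.connectedComponentsWithStats(m);i=1+np.argmax(st[1:,4]);return ce[i]+[x0,y0],st[i]
for nm,lo,hi,b in(("brown",(0,40,20),(18,180,100),(262,240,298,275)),("green",(60,40,50),(95,255,255),(300,225,360,290)),("yellow",(18,80,120),(30,255,255),(210,240,255,285))):
    c,st=blob(t,lo,hi,b);print(nm,c,st,onz("top",c,.056))
# slat tip / rail directions
for z,p in((.048,(277,200)),(.048,(286,286)),(.059,(205,196)),(.059,(343,181))): print(p,onz("top",p,z))
for a in((205,118),(255,90),(150,115)): print("board",a,two(a,(45,250)))
for p in((45,250),(4,160),(0,295)): print([onz("top",p,z)for z in(0,.1,.2,.3)])
print("tcp in scene",proj("scene",arm.read_tool_pos()))
cv2.imwrite("pics/crop.png",np.hstack([cv2.resize(t[165:305,195:365],None,fx=2.3,fy=2.3,interpolation=3),cv2.resize(s[180:320,215:385],None,fx=2.3,fy=2.3,interpolation=3)]))
E
```

```text
brown [277.8868 257.0491] [  3   0  27  35 530] [0.523  0.0977 0.056 ]
green [330.4486 251.2144] [ 20  14  22  25 457] [0.5356 0.0067 0.056 ]
yellow [232.4883 264.4004] [ 11  12  24  27 512] [0.508  0.1765 0.056 ]
(277, 200) [0.6253 0.1041 0.048 ]
(286, 286) [0.4735 0.0825 0.048 ]
(205, 196) [0.6274 0.2312 0.059 ]
(343, 181) [ 0.6602 -0.0123  0.059 ]
board (205, 118) (array([0.5058, 0.4526, 0.1817]), np.float64(0.015092374504926358))
board (255, 90) (array([0.5485, 0.3666, 0.2779]), np.float64(0.09900934294620846))
board (150, 115) (array([0.4404, 0.445 , 0.2121]), np.float64(0.1424678022969789))
[array([0.5275, 0.5577, 0.    ]), array([0.5194, 0.4983, 0.1   ]), array([0.5114, 0.439 , 0.2   ]), array([0.5034, 0.3796, 0.3   ])]
[array([0.7066, 0.6696, 0.    ]), array([0.6791, 0.5981, 0.1   ]), array([0.6516, 0.5266, 0.2   ]), array([0.6241, 0.4551, 0.3   ])]
[array([0.4365, 0.6471, 0.    ]), array([0.4383, 0.578 , 0.1   ]), array([0.4402, 0.509 , 0.2   ]), array([0.442 , 0.4399, 0.3   ])]
tcp in scene [35.3651 70.3758]
```

View pics/crop.png

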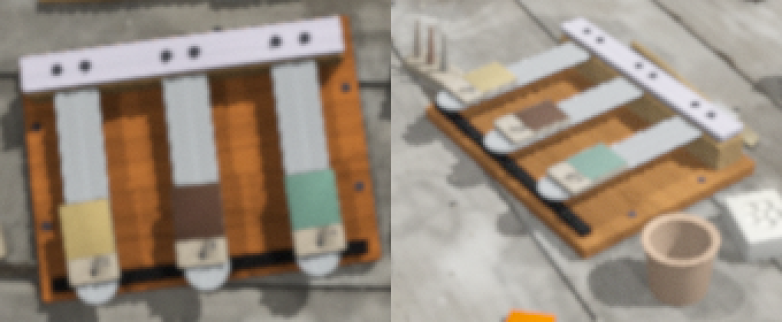

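The brown tile's centre comes out near (0.507, 0.090) with yaw of about 7.8°. It agrees with the midpoint of its neighbours. The board corner is near (0.51, 0.45, 0.19), so I'll retract before swinging past it, then hover and take a look.

Run:
```python
from h import *
from scipy.spatial.transform import Rotation as Ro
np.set_printoptions(precision=4,suppress=True)
print("tile c",onz("top",(282,263.3),.056), "board left/near", onz("scene",(133,103),.19),onz("scene",(205,118),.19))
q0=arm.read_eef_rot();p=arm.read_tool_pos()
arm.move_gripper(0.0,20)
arm.movep([p[0]*.71,p[1]*.71,.31],q0)
a=.136; C=np.array([.507,.0895])
j=np.array(arm.read_joint_positions()); j[0]=-np.arctan2(C[1],C[0]); arm.move_j(j)
best=None
for s in(1,-1):
    x=np.array([0,0,-1.]);y=s*np.array([np.cos(a),np.sin(a),0]);q=Ro.from_matrix(np.c_[x,y,np.cross(x,y)]).as_quat()
    k=arm.ik([*C,.073+.056+.04],q); print(s,k)
    if k is not None and (best is None or np.abs(k-j).max()<best[0]): best=(np.abs(k-j).max(),q)
q=best[1];np.save("q.npy",q)
arm.movep([*C,.073+.056+.08],q); arm.line_to([*C,.073+.056+.025],.1)
print(arm.read_time(),arm.read_tool_pos(),arm.read_opening(),arm.read_ft_force())
t=snapshot("top");s=snapshot("scene")
cv2.imwrite("pics/hov.png",np.hstack([cv2.resize(t[165:305,195:365],None,fx=2.3,fy=2.3,interpolation=3),cv2.resize(s[160:300,215:385],None,fx=2.3,fy=2.3,interpolation=3)]))
```

```text
tile c [0.5123 0.0902 0.056 ] board left/near [0.3621 0.6278 0.19  ] [0.4934 0.4361 0.19  ]
1 [-0.2031  0.5932 -0.0211  1.9588  0.0212  0.5897 -0.1021]
-1 [ 0.2429  0.6959 -0.7188  1.9451  0.6654  0.753   2.4091]
4.7333 [0.5075 0.0895 0.155 ] 0.002043912106892339 [ 0.3806 -1.1485  0.9558]
```

View pics/hov.png

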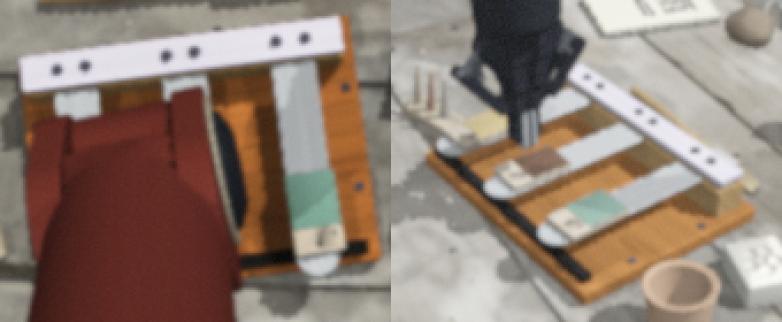

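The hover picture shows the shut fingertips at crop (527,145). About 20 crop px straight down, that lands on the tile centre near (531,168), clear of the neighbours. Next is a force-guarded descent.

Run:
```python
from h import *
C=[.507,.0895]
def f():
    r=[]
    for _ in range(6): r.append(arm.read_ft_force()[2]); arm.pause(.02)
    return np.mean(r)
b=f();print("base",b,f())
z=.073+.056+.008; arm.line_to([*C,z],.05)
d=f()-b;print(z,d)
while d<3.2 and z>.073+.056-.008:
    z-=.001; arm.line_to([*C,z],.02); d=f()-b; print(round(z-.129,4),round(d,2),round(arm.read_tool_pos()[2]-.129,4))
cv2.imwrite("pics/touch.png",cv2.resize(snapshot("scene")[180:300,215:375],None,fx=4,fy=4,interpolation=3))
arm.pause(1.2);print("hold",f()-b,arm.read_tool_pos(),arm.read_time())
```

```text
base 0.0009133706041744802 0.13586679007278277
0.137 0.07102349961733168
0.007 -0.2 0.0071
0.006 -0.2 0.006
0.005 0.05 0.005
0.004 -0.02 0.004
0.003 -0.03 0.003
0.002 0.12 0.002
0.001 -0.02 0.001
0.0 -0.12 -0.0
-0.001 -0.02 -0.001
-0.002 0.37 -0.0019
-0.003 1.05 -0.0029
-0.004 1.84 -0.0039
-0.005 2.74 -0.0049
-0.006 3.21 -0.0059
hold 3.425303818933995 [0.50699148 0.08950212 0.12297623] 11.875
```

View pics/touch.png

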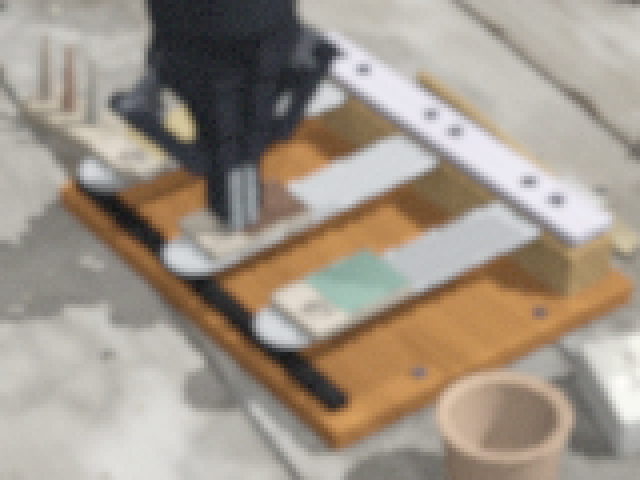

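The picture shows the tips on the brown tile at about (243,220), with the slat giving about 4 mm at 3.4 N. That's well short of the stop, and the neighbours are clear. Withdrawing straight up and checking.

Run:
```python
from h import *
C=[.507,.0895]
arm.line_to([*C,.145],.03); arm.line_to([*C,.29],.12)
j=np.array(arm.read_joint_positions()); j[0]-=.7; 
p=arm.read_tool_pos(); r=np.hypot(*p[:2]); 
arm.move_j([j[0]+1.4,*j[1:]]) if False else None
arm.pause(.5)
cv2.imwrite("pics/end.png",cv2.resize(snapshot("scene")[180:320,215:385],None,fx=4,fy=4,interpolation=3))
print(arm.read_time(),arm.read_ft_force(),arm.read_tool_pos())
```

```text
14.6667 [-0.37372959 -0.42900709  0.0951736 ] [0.50701434 0.08950765 0.28996964]
```

View pics/end.png

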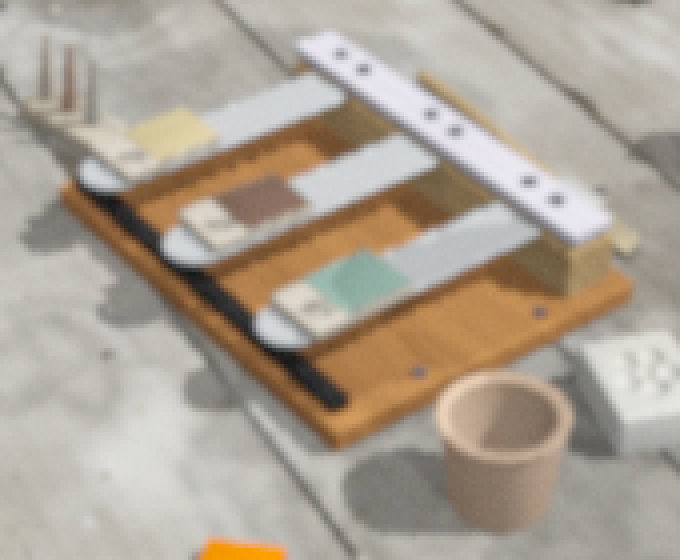

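The brown tile lies flat on its slat as before, around (245,210). The slat has sprung back, nothing else has moved and the arm is well clear, so I'm handing in.

```bash
python3 -c "
from station import ticket
print(ticket.finish_job())"
```

```text
the job is handed in; nothing more can be done
None
```

I touched the brown tile, on the middle slat, lightly from above at about its centre with the shut fingertips, then withdrew straight up and handed the job in.

- **Touch:** the force settled at about 3.4 N and the slat gave about 4 mm, against a stop at some 15 mm. I held it there for over 1 s.
- **After withdrawing:** the last picture shows the tile flat in its place and the slat sprung back. The other tiles and the things round the rack look unmoved. The wrist force was back near zero and the arm was clear, with the clock at 14.7 s of the 30 s allowed.
- **Disagreement:** contact came 1 to 2 mm lower than the stated tile height. That fits the stated 2 mm calibration error or a small offset in fingertip length.

No checks failed. The hand-in gave no verdict.

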